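Set the floor height of a glass mould with brass spacers

TASK

Stack the two thick brass discs flat, one on the other, inside the slotted metal mould sleeve, so that the top of the stack comes level with the red line round its wall. Leave the thin black disc where it lies.

Things in the scene. Friction and masses are not known exactly. Their poses are not given: they have to be found in the camera images.
- sleeve: Fixed upright metal tube, open on top: 60 mm bore, 5 mm wall, rim 68 mm above the bench, on a dark plate 104 (x) by 84 (y) by 6 mm whose top is the tube's floor. Full-height 42 mm slots on its +y and -y sides let fingers closing along its y axis go down inside. Red line on the wall, 48 mm above the floor. Origin: on the tube's axis at the plate's underside, bench level; z up; yaw varies.
- brass_a: Thick solid brass disc lying flat on the bench, 44 mm diameter, 24 mm thick, about 0.3 kg. Origin: centre of its underside; z is its axis, up. The two brass discs are alike and may go in either order.
- brass_b: The other thick brass disc, the same as brass_a: 44 mm diameter, 24 mm thick. Origin: centre of its underside; z up.
- thin: Thin black graphite disc, 44 mm diameter, only 14 mm thick, flat on the bench; not for this job. Origin: centre of its underside. Also on the far part of the bench, clear of the work and not needed: a green glass paperweight, a yellow canister 170 mm tall and a brush.
Mind the look-alikes: they are no part of the job. Leave any blue or pink look-alike of the brass_b alone.

How it is judged:
On the way:
1. one brass disc lies flat on the floor of the sleeve (((z of brass_a in the frame of sleeve between 0.002 and 0.012 m and horizontal distance between brass_a and sleeve below 0.014 m and angle between brass_a's own z axis and vertical below 0.17 rad) or (z of brass_b in the frame of sleeve between 0.002 and 0.012 m and horizontal distance between brass_b and sleeve below 0.014 m and angle between brass_b's own z axis and vertical below 0.17 rad))), for 0.2 s.
At the end, for the whole second after the job is handed in: Both brass discs rest in the sleeve (under 20 mm/s), each within 14 mm of its axis and 0.17 rad of flat, one with its underside 2 to 12 mm above the bench (on the floor), the other 25 to 37 mm (on the first): the stack's top is at the red line (((z of brass_a in the frame of sleeve between 0.002 and 0.012 m and horizontal distance between each of brass_a, brass_b and sleeve below 0.014 m and angle between each of brass_a, brass_b's own z axis and vertical below 0.17 rad and z of brass_b in the frame of sleeve between 0.025 and 0.037 m) or (z of brass_b in the frame of sleeve between 0.002 and 0.012 m and horizontal distance between each of brass_b, brass_a and sleeve below 0.014 m and angle between each of brass_b, brass_a's own z axis and vertical below 0.17 rad and z of brass_a in the frame of sleeve between 0.025 and 0.037 m)) and linear speed of each of brass_a, brass_b below 0.02 m/s); the robot touches nothing.
It fails at once if the thin black disc is moved more than 30 mm (distance of thin from where it was at the start of the episode above 0.03 m).
It also fails if it takes over 58 s, if anything falls off the work surface, if the arm or the gripper's body presses on something with over 40 N, if the wrist force passes 120 N, or if a joint passes its speed limit or range.

ROBOT

A 6-joint arm with a two-finger parallel gripper is mounted at the origin on the work surface. World frame = base frame: x ahead of the robot, y to its left, z up, the work surface at z = 0. Lengths are in m, angles in rad, forces in N, time in s.
With the tool pointing down it reaches from about 0.275 to 0.85 m from the base axis. Payload 5.2 kg.
Tool frame: the origin (TCP) lies between the finger pads; the fingertips stand 19 mm ahead of it and the grasp point (between the pads) is the TCP; z points along the fingers, y is the direction in which the jaws open and shut (so a half turn about z gives the same grasp; the last joint's range is limited). The gripper opens to 85 mm and grips with 20 to 120 N. Pads are 22 mm wide; open, the fingers measure 114 mm over their backs; the gripper's body (76 mm by 85 mm) begins 54 mm behind the grasp point. The pads swing forward as they close: fully open they stand 13 mm farther back than shut.
Start: joints at [0.972, 0.259, 1.535, -0, 1.348, -0.203], TCP at [0.212, 0.507, 0.25] pointing down, gripper open.
Joint ranges: [-3.14, 3.14], [-0.91, 2.08], [0.19, 2.58], [-1.22, 4.36], [0.22, 2.71], [-3.12, 3.12]. Speed limits (rad/s): [2.57, 2.57, 3.14, 3.14, 3.14, 3.14].

INTERFACE

Orientations are given as [roll, pitch, yaw] about the fixed x, y, z axes, in that order (R = Rz(yaw) Ry(pitch) Rx(roll)).
In Python, from plant import manip, eyes gives the robot as it stands.
- The arm moves only by the shell command python3 -m creep 'ROWS' [FORCE]. ROWS is JSON, a list of rows, each a list of 5 numbers: the shift along the tool's x, y, z in m, then the turn about the tool's z in rad, then the opening, from 0 (shut) to 1 (fully open). In form: [[dx, dy, dz, turn, gripper], ...]. A call has exactly 8 rows; each row shifts and turns the commanded pose from where the row before left it, along the tool's axes as they then stand; what a row does not reach is not made up. A row lasts 1/12 s, in which the tool goes at most 41.7 mm and 7.16 degrees, less where a joint would pass 70% of its speed; a pose out of reach is approached as far as the arm can. A call is refused whole if a number of a shift passes 0.0417 or a number of a turn 0.125, either way. A call with a gripper value outside its range is refused whole. The fingers move at their own pace and stop on an object; FORCE is the grip in N (left out, the last holds). Time passes only in rows, so rows that do not move let the fingers close, or fill a call up. It gives the time, the measured TCP pose, the force and the opening at its end, in the units of the state.
- manip.get_state(): the state, without advancing time (a new reading comes with each control period).
- eyes.read_camera(name): name is "side" or "top"; returns a dict with "image" (400x640x3 uint8, red, green, blue), "depth" (400x640 float32, m along the optical axis (not along the pixel's ray), 0 where there is no reading), "camera_matrix" (3x3 intrinsics, pixels), "k1" (the pictures are not rectified: a ray, as slopes to the right and down, at radius r is drawn at 1 + k1 r^2 times it, then the intrinsics apply), "rvec" (rotation vector, rad) and "tvec" (3), from world to camera coordinates, as OpenCV has them. Camera axes: x right, y down, z forward; pixel columns grow to the right and rows downward; lengths in m; the calibration is good to about 2 mm. A picture is of the moment at which its call begins.
- manip.job_done(): hands the job in, once; it reports no verdict.
The state is a dict: "time": time; "joint_pos": joint angles; "joint_velocities": joint speeds; "effort": joint torques, N m; "eef_pos": TCP position; "tcp_rot": TCP orientation; "ft_force": force on the tool from outside, world axes, zero at the start; "torque": the same for the moment, N m; "finger_gap": finger opening in m.
Only numpy, scipy, OpenCV 4.12 (cv2) and the standard library are available. Lean on these libraries where they do the work, as an engineer would, in place of code of your own. Each camera call takes 0.05 s, during which the arm holds its last target. There are 200 camera calls.

## Working session

There is one attempt and no reset: what is moved stays moved. The work goes in short steps, Python scripts to look and compute and a shell command to move; the robot and the scene stay as the last step left them, time stands still between calls to the robot, and variables do not carry over. Pictures are saved under pics/ and viewed, about 8 in all and at most 12, crops included, and the job is handed in when it is done.

```bash
mkdir -p pics; ls
cat > h.py <<'E'
import numpy as np, cv2
from plant import manip, eyes
def cam(n):
    c=eyes.read_camera(n); R=cv2.Rodrigues(np.array(c['rvec'],float))[0]; c['R']=R; c['t']=np.array(c['tvec'],float).ravel(); c['K']=np.array(c['camera_matrix'],float); c['C']=-R.T@c['t']; return c
def ray(c,u,v):
    K=c['K']; x=(u-K[0,2])/K[0,0]; y=(v-K[1,2])/K[1,1]; rd=np.hypot(x,y); r=rd
    for _ in range(20): r=rd/(1+c['k1']*r*r)
    s=r/rd if rd>0 else 1
    return np.array([x*s,y*s,1.])
def onplane(c,u,v,z):
    d=c['R'].T@ray(c,u,v); return c['C']+d*(z-c['C'][2])/d[2]
def bydepth(c,u,v):
    return c['R'].T@(ray(c,u,v)*c['depth'][int(v),int(u)]-c['t'])
def save(c,n): cv2.imwrite('pics/'+n,c['image'][:,:,::-1])
E
python3 - <<'E'
from h import *
for n in('top','side'):
    c=cam(n); save(c,n+'0.png'); np.savez(n+'0.npz',image=c['image'],depth=c['depth']); print(n,c['C'],c['K'].ravel(),c['k1'])
print(manip.get_state())
E
```

```text
pics
top [ 4.11514830e-01 -4.73727480e-04  8.64975804e-01] [488.26860817   0.         318.48995095   0.         488.26860817
 203.45537899   0.           0.           1.        ] -0.12595868124234721
side [ 0.35009492 -0.46923123  0.63076359] [419.50267541   0.         320.47010518   0.         419.50267541
 198.57027161   0.           0.           1.        ] -0.0903402278210926
{'time': 0.1, 'joint_pos': array([ 9.72165620e-01,  2.59295578e-01,  1.53595108e+00, -3.82035830e-05,
        1.34802463e+00, -2.02796093e-01]), 'joint_velocities': array([ 0.00133582, -0.00202174, -0.00340584, -0.00167825, -0.00159469,
        0.00144479]), 'effort': array([ 1.39518110e-03, -4.46968031e+01, -2.91244340e+01, -3.12759939e-04,
        6.20018371e-03, -3.33780129e-06]), 'eef_pos': array([0.2118022 , 0.50710383, 0.24955317]), 'tcp_rot': array([-3.13994092e+00, -3.01608265e-04,  2.74576626e+00]), 'ft_force': array([ 0.24185753, -0.17980342,  1.09359117]), 'torque': array([-0.05630783,  0.00295271,  0.01114078]), 'finger_gap': 0.08559714619688925}
```

View pics/top0.png

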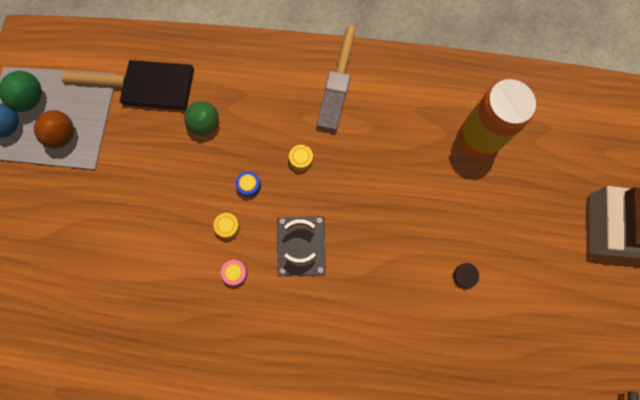

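View pics/side0.png

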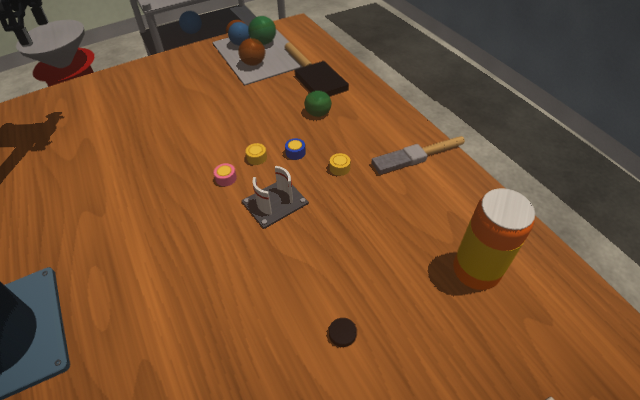

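The top view shows plain brass-yellow discs at (226,225) and (300,157). The look-alikes are the blue-rimmed disc at (248,184) and the pink-rimmed one at (233,273). The thin black disc is at (466,276) and the sleeve at (301,246). I'm choosing the two all-yellow ones and will check them in a crop.

Run:
```python
from h import *
c=cam('top'); im=c['image']
hsv=cv2.cvtColor(im,cv2.COLOR_RGB2HSV)
m=cv2.inRange(hsv,(21,120,100),(35,255,255)); m[:,400:]=0
n,l,s,ce=cv2.connectedComponentsWithStats(m)
for i in range(1,n):
    if s[i,4]>60:
        print(s[i],ce[i],onplane(c,*ce[i],.022), onplane(c,*ce[i],.022)[:2])
for p in[(248,184),(233,273)]: print('lookalike',onplane(c,*p,.024))
print('thin',onplane(c,466,275,.014))
# plate
d=c['depth']; g=im.astype(int)
m=((g.max(2)-g.min(2)<30)&(g.max(2)<130)).astype(np.uint8)*255; k=np.zeros_like(m);k[205:285,265:340]=255
m=cv2.morphologyEx(m&k,cv2.MORPH_CLOSE,np.ones((5,5)))
cs=max(cv2.findContours(m,0,1)[0],key=cv2.contourArea)
P=np.array([onplane(c,*q[0],.006)[:2] for q in cs],np.float32)
r=cv2.minAreaRect(P);print('plate',r)
# rim: white pixels
w=((g.min(2)>150)).astype(np.uint8)&(k>0)
v,u=np.nonzero(w); Q=np.array([onplane(c,a,b,.068)[:2] for a,b in zip(u,v)]);print(len(Q),Q.min(0),Q.max(0),(Q.min(0)+Q.max(0))/2)
A=np.c_[2*Q,np.ones(len(Q))];x=np.linalg.lstsq(A,(Q**2).sum(1),rcond=None)[0];print('rim fit',x[:2],np.sqrt(x[2]+x[:2]@x[:2]))
cr=cv2.resize(im[130:300,200:340],None,fx=4,fy=3.5,interpolation=cv2.INTER_CUBIC);cv2.imwrite('pics/crop1.png',cr[:,:,::-1])
```

```text
[289 145  24  22 396] [300.31818182 155.56818182] [0.67995115 0.06285976 0.022     ] [0.67995115 0.06285976]
[240 175  15  15 171] [247.12865497 182.0994152 ] [0.62039836 0.15179582 0.022     ] [0.62039836 0.15179582]
[214 213  24  23 422] [225.39099526 224.32464455] [0.54018974 0.17932866 0.022     ] [0.54018974 0.17932866]
[226 265  15  15 186] [232.79032258 271.96236559] [0.4589703  0.15440382 0.022     ] [0.4589703  0.15440382]
lookalike [0.61659571 0.14938371 0.024     ]
lookalike [0.45713362 0.15342553 0.024     ]
thin [ 0.49751047 -0.25028981  0.014     ]
plate ((0.5199124813079834, 0.043535906821489334), (0.1020590141415596, 0.08135733008384705), 7.163815021514893)
238 [0.46703646 0.00310713] [0.56083125 0.07820974] [0.51393385 0.04065844]
rim fit [0.51926383 0.0399295 ] 0.0358440995452335
```

View pics/crop1.png

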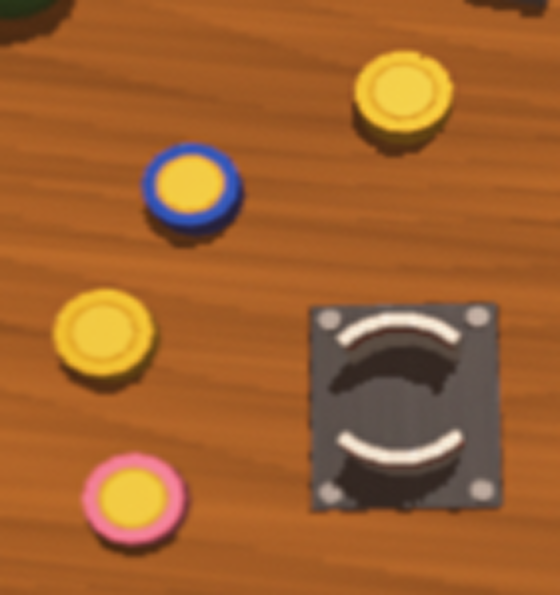

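The crop confirms that (300,157) and (226,225) are plain brass, while the other two have blue and pink rims. Next I'll refit the rim and turn the tool to line up with the sleeve (yaw about 187°).

```bash
python3 -m creep '[[0,0,0,-0.104,0.75],[0,0,0,-0.104,0.75],[0,0,0,-0.104,0.75],[0,0,0,-0.104,0.75],[0,0,0,-0.104,0.75],[0,0,0,0,0.75],[0,0,0,0,0.75],[0,0,0,0,0.75]]' 40
python3 - <<'E'
from h import *
c=cam('top'); g=c['image'].astype(int)
w=(g.min(2)>140).astype(np.uint8); w[:205]=0;w[285:]=0;w[:,:265]=0;w[:,340:]=0
n,l,s,ce=cv2.connectedComponentsWithStats(w)
ids=sorted(range(1,n),key=lambda i:-s[i,4]); print([(s[i,4],ce[i].round()) for i in ids])
v,u=np.nonzero(np.isin(l,ids[:2])); Q=np.array([onplane(c,a,b,.068)[:2] for a,b in zip(u,v)])
A=np.c_[2*Q,np.ones(len(Q))];x=np.linalg.lstsq(A,(Q**2).sum(1),rcond=None)[0];print('rim',x[:2],np.sqrt(x[2]+x[:2]@x[:2]))
for i in ids[:2]:print(onplane(c,*ce[i],.068))
st=manip.get_state();yaw=st['tcp_rot'][2];p=st['eef_pos'];print(p,st['tcp_rot'],st['joint_pos'])
ex=np.array([np.cos(yaw),np.sin(yaw)]);ey=np.array([np.sin(yaw),-np.cos(yaw)])
for nm,t in dict(A=(.680,.0625),B=(.540,.179),S=x[:2]).items():
    d=np.array(t)-p[:2];print(nm,d@ex,d@ey)
E
```

```text
time: 0.82
eef_pos: [0.212, 0.5074, 0.2501]
tcp_rot: [-3.141, -0.0, -3.02]
ft_force: [0.1, -1.1, 0.8]
finger_gap: 0.0639
[(np.int32(112), array([299., 223.])), (np.int32(112), array([300., 258.])), (np.int32(19), array([319., 220.])), (np.int32(16), array([320., 270.])), (np.int32(14), array([282., 220.])), (np.int32(11), array([282., 271.]))]
rim [0.52044116 0.04382149] 0.03295450814267067
[0.54966806 0.04730263 0.068     ]
[0.49138438 0.03971142 0.068     ]
[0.21199871 0.50743704 0.25015887] [-3.14137591e+00 -2.15105467e-04 -3.01983890e+00] [ 9.72178020e-01  2.58760706e-01  1.53515995e+00  1.91607508e-05
  1.34797679e+00 -7.20376324e-01]
A -0.4104977434267498 -0.49848348628076933
B -0.2856834344958868 -0.3658424734449533
S -0.24985153060854035 -0.49764479600700556
```

```bash
python3 -m creep '[[-0.024,-0.0305,0,0,0.75],[-0.024,-0.0305,0,0,0.75],[-0.024,-0.0305,0,0,0.75],[-0.024,-0.0305,0,0,0.75],[-0.024,-0.0305,0,0,0.75],[-0.024,-0.0305,0,0,0.75],[-0.024,-0.0305,0,0,0.75],[-0.024,-0.0305,0,0,0.75]]'
python3 -m creep '[[-0.0235,-0.0305,0.02,0,0.75],[-0.0235,-0.0305,0.02,0,0.75],[-0.0235,-0.0305,0.02,0,0.75],[-0.0235,-0.0305,0.02,0,0.75],[0,0,0.03,0,0.75],[0,0,0.03,0,0.75],[0,0,0,0,0.75],[0,0,0,0,0.75]]'
python3 - <<'E'
from h import *
c=cam('side'); cv2.imwrite('pics/s1.png',cv2.resize(c['image'][70:250,180:420],None,fx=3,fy=3)[:,:,::-1])
c0=cam('side')
st=manip.get_state();yaw=st['tcp_rot'][2];p=st['eef_pos'];print(p,st['tcp_rot'])
ex=np.array([np.cos(yaw),np.sin(yaw)]);ey=np.array([np.sin(yaw),-np.cos(yaw)])
d=np.array((.540,.179))-p[:2];print(d@ex,d@ey)
# side-cam estimate of both discs from the first image
im=np.load('side0.npz')['image'];hsv=cv2.cvtColor(im,cv2.COLOR_RGB2HSV)
m=cv2.inRange(hsv,(21,120,150),(35,255,255)); m[:130]=0;m[190:]=0
n,l,s,ce=cv2.connectedComponentsWithStats(m)
for i in range(1,n):
    if s[i,4]>40: print(s[i],ce[i],onplane(c,*ce[i],.024))
E
```

```text
time: 1.53
eef_pos: [0.4338, 0.2876, 0.2505]
tcp_rot: [3.141, 0.0, -3.019]
ft_force: [1.6, 1.7, 0.2]
finger_gap: 0.0642
time: 2.2
eef_pos: [0.5356, 0.1837, 0.1122]
tcp_rot: [-3.142, -0.004, -3.019]
ft_force: [0.3, 0.1, 0.1]
finger_gap: 0.0638
[0.53773935 0.18460046 0.11517158] [ 3.14153606e+00  2.28802295e-03 -3.01738370e+00]
-0.001549394891169495 -0.005837386917461122
[289 141  12   8  81] [294.54320988 144.45679012] [0.62217946 0.15252785 0.024     ]
[247 144  19  13 173] [255.54913295 149.97109827] [0.54208079 0.17842794 0.024     ]
[330 154  20  14 197] [339.87817259 160.18274112] [0.68212171 0.06256557 0.024     ]
[218 166  13   9  88] [223.78409091 170.42045455] [0.46118623 0.15437805 0.024     ]
```

View pics/s1.png

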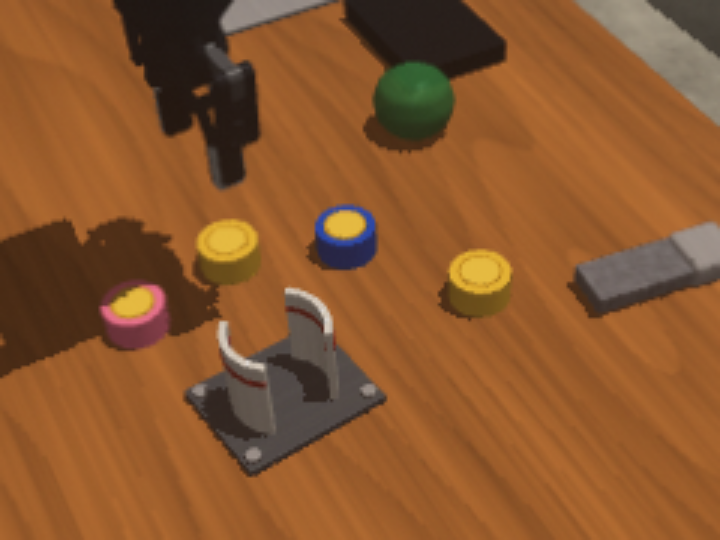

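The side crop shows the open fingers hanging above the plain brass disc, at about (228,245) in the crop. Both cameras put it at (0.541, 0.179), so I'm descending and gripping.

```bash
python3 -m creep '[[-0.003,-0.006,0,0,0.75],[0,0,0.02,0,0.75],[0,0,0.02,0,0.75],[0,0,0.02,0,0.75],[0,0,0.015,0,0.75],[0,0,0.01,0,0.75],[0,0,0,0,0.75],[0,0,0,0,0.75]]'
python3 -m creep '[[0,0,0,0,0.4],[0,0,0,0,0.4],[0,0,0,0,0.4],[0,0,0,0,0.3],[0,0,0,0,0.3],[0,0,0,0,0.3],[0,0,0,0,0.3],[0,0,0,0,0.3]]' 40
```

```text
time: 2.97
eef_pos: [0.5413, 0.1787, 0.0294]
tcp_rot: [-3.142, 0.001, -3.017]
ft_force: [0.1, 0.2, 0.1]
finger_gap: 0.0638
time: 3.63
eef_pos: [0.5418, 0.1789, 0.0305]
tcp_rot: [3.141, 0.003, -3.017]
ft_force: [-1.1, 1.3, 5.1]
finger_gap: 0.0421
```

```bash
python3 -m creep '[[0,0,0,0,0.7],[0,0,0,0,0.7],[0,0,0,0,0.7],[0,0,0.004,0,0.7],[0,0,0.003,0,0.7],[0,0,0,0,0.7],[0,0,0,0,0.7],[0,0,0,0,0.7]]'
python3 -m creep '[[0,0,0,0,0.4],[0,0,0,0,0.4],[0,0,0,0,0.4],[0,0,0,0,0.3],[0,0,0,0,0.3],[0,0,0,0,0.3],[0,0,0,0,0.3],[0,0,0,0,0.3]]' 50
```

```text
time: 4.3
eef_pos: [0.5405, 0.1785, 0.0212]
tcp_rot: [-3.142, -0.001, -3.017]
ft_force: [-0.6, -0.2, -0.6]
finger_gap: 0.0601
time: 4.97
eef_pos: [0.5408, 0.1787, 0.0218]
tcp_rot: [3.141, 0.001, -3.017]
ft_force: [-1.0, 1.4, 6.0]
finger_gap: 0.0422
```

```bash
python3 -m creep '[[0,0,-0.01,0,0.3],[0,0,-0.025,0,0.3],[0,0,-0.03,0,0.3],[0,0,-0.03,0,0.3],[0,0,-0.015,0,0.3],[0,0,0,0,0.3],[0,0,0,0,0.3],[0,0,0,0,0.3]]'
python3 -m creep '[[0.006,-0.02,0,0,0.3],[0.006,-0.022,0,0,0.3],[0.006,-0.022,0,0,0.3],[0.006,-0.022,0,0,0.3],[0.006,-0.022,0,0,0.3],[0.007,-0.023,0,0,0.3],[0,0,0,0,0.3],[0,0,0,0,0.3]]'
python3 - <<'E'
from h import *
c=cam('side'); cv2.imwrite('pics/s2.png',cv2.resize(c['image'][70:250,180:420],None,fx=3,fy=3)[:,:,::-1])
st=manip.get_state();yaw=st['tcp_rot'][2];p=st['eef_pos'];print(p,st['tcp_rot'],st['ft_force'],st['finger_gap'])
ex=np.array([np.cos(yaw),np.sin(yaw)]);ey=np.array([np.sin(yaw),-np.cos(yaw)])
d=np.array((.5204,.0438))-p[:2];print(d@ex,d@ey)
E
```

```text
time: 5.63
eef_pos: [0.5393, 0.1782, 0.1299]
tcp_rot: [-3.141, -0.003, -3.017]
ft_force: [0.1, -0.2, -3.7]
finger_gap: 0.0423
time: 6.3
eef_pos: [0.5188, 0.043, 0.1296]
tcp_rot: [3.141, -0.004, -3.02]
ft_force: [-0.2, 0.7, -2.9]
finger_gap: 0.0425
[0.51905198 0.04376921 0.12988602] [ 3.14044807 -0.00316048 -3.01897869] [-1.65220625  1.02573243 -2.59672871] 0.04256125878962786
-0.001341669063126795 -0.00013430907984566306
```

View pics/s2.png

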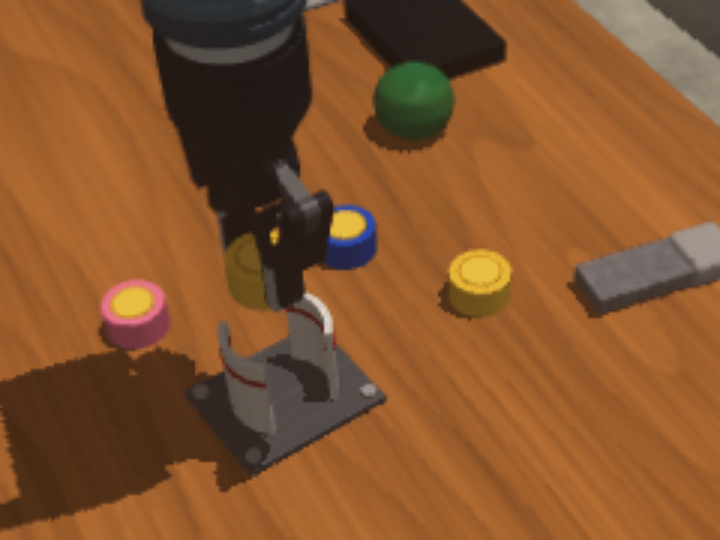

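The disc hangs level in the fingers at crop (250,270), above the sleeve. I'm lowering it.

```bash
python3 -m creep '[[-0.001,0,0.02,0,0.3],[0,0,0.02,0,0.3],[0,0,0.015,0,0.3],[0,0,0.015,0,0.3],[0,0,0.014,0,0.3],[0,0,0.012,0,0.3],[0,0,0,0,0.3],[0,0,0,0,0.3]]'
python3 -m creep '[[0,0,0.002,0,0.3],[0,0,0.002,0,0.3],[0,0,0.001,0,0.3],[0,0,0,0,0.3],[0,0,0,0,0.3],[0,0,0,0,0.3],[0,0,0,0,0.3],[0,0,0,0,0.3]]'
```

```text
time: 7.02
eef_pos: [0.5202, 0.0451, 0.0344]
tcp_rot: [3.141, -0.003, -3.016]
ft_force: [1.2, 0.5, -3.4]
finger_gap: 0.0426
time: 7.68
eef_pos: [0.5212, 0.044, 0.0306]
tcp_rot: [-3.142, 0.0, -3.018]
ft_force: [0.4, -0.3, -2.9]
finger_gap: 0.0424
```

```bash
python3 -m creep '[[0,0,0.001,0,0.3],[0,0,0.001,0,0.3],[0,0,0.001,0,0.3],[0,0,0,0,0.3],[0,0,0,0,0.3],[0,0,0,0,0.3],[0,0,0,0,0.3],[0,0,0,0,0.3]]'
```

```text
time: 8.35
eef_pos: [0.5211, 0.044, 0.0278]
tcp_rot: [-3.142, 0.0, -3.017]
ft_force: [-3.2, -0.6, 5.2]
finger_gap: 0.0423
```

The disc touches the floor at the expected height, so I'll release, lift and move over to the other one.

```bash
python3 -m creep '[[0,0,0,0,0.5],[0,0,0,0,0.6],[0,0,0,0,0.7],[0,0,0,0,0.7],[0,0,0,0,0.7],[0,0,-0.01,0,0.7],[0,0,-0.02,0,0.7],[0,0,-0.03,0,0.7]]'
python3 -m creep '[[0,0,-0.03,0,0.75],[0,0,-0.02,0,0.75],[-0.025,0,0,0,0.75],[-0.035,0,0,0,0.75],[-0.035,0,0,0,0.75],[-0.035,0,0,0,0.75],[-0.031,-0.001,0,0,0.75],[0,0,0,0,0.75]]'
python3 - <<'E'
from h import *
c=cam('side'); cv2.imwrite('pics/s3.png',cv2.resize(c['image'][70:250,180:420],None,fx=3,fy=3)[:,:,::-1])
im=c['image'];hsv=cv2.cvtColor(im,cv2.COLOR_RGB2HSV)
m=cv2.inRange(hsv,(21,120,110),(35,255,255)); m[:130]=0;m[230:]=0
n,l,s,ce=cv2.connectedComponentsWithStats(m)
for i in range(1,n):
    if s[i,4]>30: print(s[i],ce[i],onplane(c,*ce[i],.024),onplane(c,*ce[i],.030))
st=manip.get_state();yaw=st['tcp_rot'][2];p=st['eef_pos'];print(p,st['tcp_rot'],st['ft_force'],st['finger_gap'])
ex=np.array([np.cos(yaw),np.sin(yaw)]);ey=np.array([np.sin(yaw),-np.cos(yaw)])
d=np.array((.681,.0625))-p[:2];print(d@ex,d@ey)
E
```

```text
time: 9.02
eef_pos: [0.5192, 0.0442, 0.0865]
tcp_rot: [3.14, -0.005, -3.018]
ft_force: [0.4, 0.2, -0.6]
finger_gap: 0.0598
time: 9.68
eef_pos: [0.6861, 0.0631, 0.1376]
tcp_rot: [-3.141, 0.005, -3.017]
ft_force: [0.2, -0.8, 0.6]
finger_gap: 0.0641
[289 141  11   6  44] [293.95454545 143.06818182] [0.62307362 0.1571572  0.024     ] [0.62037426 0.15096313 0.03      ]
[330 154  20  14 206] [339.80097087 160.31067961] [0.68178881 0.06231794 0.024     ] [0.67850884 0.0570617  0.03      ]
[218 169  13   7  54] [224.40740741 171.94444444] [0.46077947 0.14960317 0.024     ] [0.45968497 0.14348381 0.03      ]
[269 190  15  12 112] [276.03571429 195.69642857] [0.52553442 0.03915147 0.024     ] [0.52379959 0.03412432 0.03      ]
[0.68313441 0.06309107 0.13717737] [-3.14143511e+00  1.08786665e-03 -3.01707737e+00] [ 0.12366838 -0.03653196 -0.42053831] 0.06407320614222813
0.0021912952118443335 -0.0003214115768326236
```

View pics/s3.png

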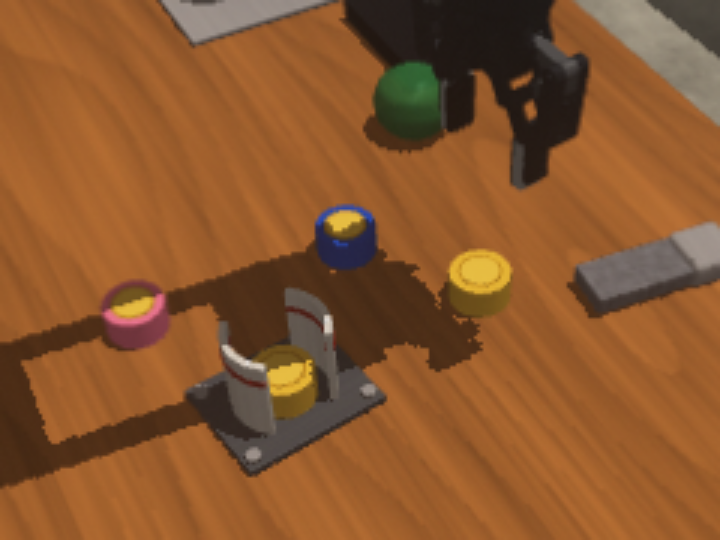

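The first disc lies flat on the sleeve floor, crop (285,380), with its top well below the red line. I'm descending on the second.

```bash
python3 -m creep '[[0.002,0,0.02,0,0.75],[0,0,0.025,0,0.75],[0,0,0.025,0,0.75],[0,0,0.02,0,0.75],[0,0,0.015,0,0.75],[0,0,0.007,0,0.75],[0,0,0,0,0.75],[0,0,0,0,0.75]]'
python3 -m creep '[[0,0,0,0,0.75],[0,0,0,0,0.75],[0,0,0,0,0.75],[0,0,0,0,0.75],[0,0,0,0,0.75],[0,0,0,0,0.75],[0,0,0,0,0.75],[0,0,0,0,0.75]]'
```

```text
time: 10.4
eef_pos: [0.6787, 0.0627, 0.0262]
tcp_rot: [-3.142, -0.0, -3.017]
ft_force: [-0.4, 0.6, -0.6]
finger_gap: 0.064
time: 11.07
eef_pos: [0.679, 0.0628, 0.0255]
tcp_rot: [3.142, -0.0, -3.017]
ft_force: [-0.8, 0.6, 0.9]
finger_gap: 0.0643
```

```bash
python3 -m creep '[[-0.002,0,0.002,0,0.75],[0,0,0.002,0,0.7],[0,0,0,0,0.6],[0,0,0,0,0.5],[0,0,0,0,0.4],[0,0,0,0,0.3],[0,0,0,0,0.3],[0,0,0,0,0.3]]' 50
python3 -m creep '[[0,0,0,0,0.3],[0,0,0,0,0.3],[0,0,0,0,0.3],[0,0,0,0,0.3],[0,0,0,0,0.3],[0,0,0,0,0.3],[0,0,0,0,0.3],[0,0,0,0,0.3]]'
```

```text
time: 11.73
eef_pos: [0.6809, 0.0631, 0.0214]
tcp_rot: [3.141, -0.0, -3.017]
ft_force: [-0.7, 0.6, -0.8]
finger_gap: 0.0421
time: 12.4
eef_pos: [0.6809, 0.0631, 0.0214]
tcp_rot: [3.141, -0.0, -3.017]
ft_force: [-1.0, 1.0, -1.6]
finger_gap: 0.0418
```

```bash
python3 -m creep '[[0,0,-0.01,0,0.3],[0,0,-0.025,0,0.3],[0,0,-0.03,0,0.3],[0,0,-0.03,0,0.3],[0,0,-0.015,0,0.3],[0,0,0,0,0.3],[0,0,0,0,0.3],[0,0,0,0,0.3]]'
python3 -m creep '[[0.02,0,0,0,0.3],[0.03,0,0,0,0.3],[0.03,0,0,0,0.3],[0.03,0,0,0,0.3],[0.03,0.001,0,0,0.3],[0.021,0,0,0,0.3],[0,0,0,0,0.3],[0,0,0,0,0.3]]'
python3 - <<'E'
from h import *
c=cam('side'); cv2.imwrite('pics/s4.png',cv2.resize(c['image'][70:250,180:420],None,fx=3,fy=3)[:,:,::-1])
st=manip.get_state();yaw=st['tcp_rot'][2];p=st['eef_pos'];print(p,st['tcp_rot'],st['ft_force'],st['finger_gap'])
ex=np.array([np.cos(yaw),np.sin(yaw)]);ey=np.array([np.sin(yaw),-np.cos(yaw)])
d=np.array((.5204,.0438))-p[:2];print(d@ex,d@ey)
E
```

```text
time: 13.07
eef_pos: [0.6799, 0.0629, 0.1299]
tcp_rot: [3.141, -0.003, -3.018]
ft_force: [-0.5, 0.1, -3.6]
finger_gap: 0.0426
time: 13.73
eef_pos: [0.5191, 0.0441, 0.13]
tcp_rot: [3.141, -0.003, -3.018]
ft_force: [1.2, 0.2, -4.0]
finger_gap: 0.0422
[0.52065937 0.04400545 0.13050565] [ 3.14124791e+00 -1.36322667e-03 -3.01772206e+00] [ 0.60688596 -0.25305896 -3.15204119] 0.04253247539898351
0.00028277113565926737 -0.00017182975474473443
```

View pics/s4.png

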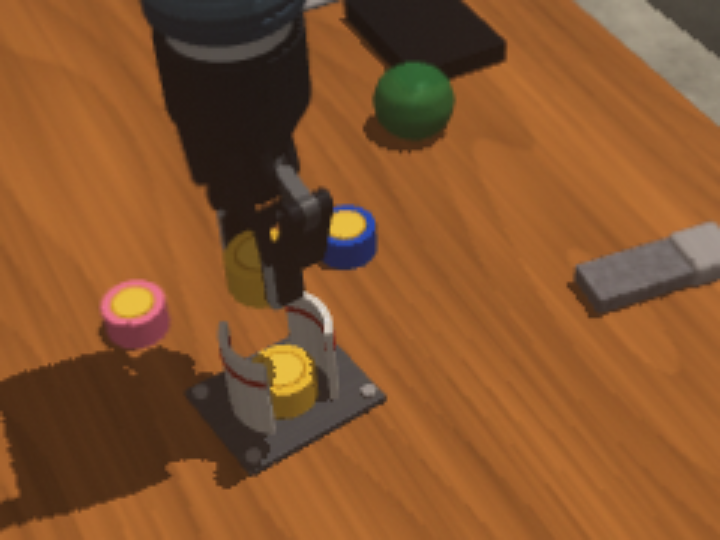

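The second disc hangs level at crop (250,268), and the first lies flat in the sleeve at (287,375). I'm lowering to a TCP height of about 0.051.

```bash
python3 -m creep '[[0,0,0.012,0,0.3],[0,0,0.015,0,0.3],[0,0,0.015,0,0.3],[0,0,0.015,0,0.3],[0,0,0.01,0,0.3],[0,0,0.006,0,0.3],[0,0,0,0,0.3],[0,0,0,0,0.3]]'
python3 -m creep '[[0,0,0.001,0,0.3],[0,0,0.001,0,0.3],[0,0,0,0,0.3],[0,0,0,0,0.3],[0,0,0,0,0.3],[0,0,0,0,0.3],[0,0,0,0,0.3],[0,0,0,0,0.3]]'
```

```text
time: 14.45
eef_pos: [0.5215, 0.044, 0.0583]
tcp_rot: [3.141, -0.0, -3.017]
ft_force: [0.6, -0.0, -3.7]
finger_gap: 0.0423
time: 15.12
eef_pos: [0.5211, 0.0441, 0.0566]
tcp_rot: [-3.142, 0.0, -3.017]
ft_force: [-0.8, -0.1, -3.5]
finger_gap: 0.0425
```

```bash
python3 -m creep '[[0,0,0.001,0,0.3],[0,0,0.001,0,0.3],[0,0,0.001,0,0.3],[0,0,0.001,0,0.3],[0,0,0.001,0,0.3],[0,0,0,0,0.3],[0,0,0,0,0.3],[0,0,0,0,0.3]]'
```

```text
time: 15.78
eef_pos: [0.5211, 0.044, 0.0514]
tcp_rot: [3.142, -0.0, -3.017]
ft_force: [-0.0, -0.4, -3.5]
finger_gap: 0.0422
```

Not touching yet, so I'll go down in 1 mm steps.

```bash
python3 -m creep '[[0,0,0.001,0,0.3],[0,0,0,0,0.3],[0,0,0,0,0.3],[0,0,0,0,0.3],[0,0,0,0,0.3],[0,0,0,0,0.3],[0,0,0,0,0.3],[0,0,0,0,0.3]]'
python3 -m creep '[[0,0,0.001,0,0.3],[0,0,0,0,0.3],[0,0,0,0,0.3],[0,0,0,0,0.3],[0,0,0,0,0.3],[0,0,0,0,0.3],[0,0,0,0,0.3],[0,0,0,0,0.3]]'
```

```text
time: 16.45
eef_pos: [0.5212, 0.044, 0.0513]
tcp_rot: [-3.141, 0.0, -3.017]
ft_force: [-3.7, 0.1, 5.6]
finger_gap: 0.0421
time: 17.12
eef_pos: [0.5212, 0.0441, 0.0513]
tcp_rot: [-3.141, 0.001, -3.017]
ft_force: [-5.5, 0.7, 14.8]
finger_gap: 0.0422
```

Contact is at the expected height. I'll ease off 1 mm, release, lift, and move clear for a final look.

```bash
python3 -m creep '[[0,0,-0.001,0,0.3],[0,0,0,0,0.45],[0,0,0,0,0.6],[0,0,0,0,0.7],[0,0,0,0,0.7],[0,0,0,0,0.7],[0,0,-0.01,0,0.7],[0,0,-0.02,0,0.7]]'
python3 -m creep '[[0,0,-0.03,0,0.7],[0,0,-0.03,0,0.7],[0,0,-0.03,0,0.7],[0,0.02,-0.03,0,0.7],[0,0.035,0,0,0.7],[0,0.035,0,0,0.7],[0,0.035,0,0,0.7],[0,0.035,0,0,0.7]]'
python3 -m creep '[[0,0.035,0,0,0.7],[0,0.035,0,0,0.7],[0,0.035,0,0,0.7],[0,0.03,0,0,0.7],[0,0.02,0,0,0.7],[0,0,0,0,0.7],[0,0,0,0,0.7],[0,0,0,0,0.7]]'
python3 - <<'E'
from h import *
c=cam('side'); t=cam('top')
a=cv2.resize(c['image'][140:240,220:330],None,fx=3.6,fy=3.6);b=cv2.resize(t['image'][200:290,250:350],(400,360))
cv2.imwrite('pics/end.png',np.hstack([a,b])[:,:,::-1])
for k,cc,box in(('side',c,(150,230,240,310)),('top',t,(205,285,265,340))):
    m=cv2.inRange(cv2.cvtColor(cc['image'],cv2.COLOR_RGB2HSV),(21,120,120),(35,255,255));M=np.zeros_like(m);M[box[0]:box[1],box[2]:box[3]]=m[box[0]:box[1],box[2]:box[3]]
    v,u=np.nonzero(M);print(k,len(u),onplane(cc,u.mean(),v.mean(),.054))
    z=np.array([bydepth(cc,x,y)[2] for x,y in zip(u,v) if cc['depth'][y,x]>0]);print('depth z pct',np.percentile(z,[10,50,90]))
print(onplane(t,466,275,.014)); print(manip.get_state()['eef_pos'],manip.get_state()['time'])
E
```

```text
time: 17.78
eef_pos: [0.5193, 0.0442, 0.0791]
tcp_rot: [3.14, -0.005, -3.018]
ft_force: [0.3, -0.5, 1.1]
finger_gap: 0.0596
time: 18.45
eef_pos: [0.501, 0.2042, 0.2017]
tcp_rot: [3.142, 0.001, -3.018]
ft_force: [0.7, -0.6, 0.1]
finger_gap: 0.0599
time: 19.12
eef_pos: [0.482, 0.3561, 0.2007]
tcp_rot: [-3.141, -0.0, -3.017]
ft_force: [0.2, 0.1, 0.2]
finger_gap: 0.0597
side 250 [0.52300723 0.04318243 0.054     ]
depth z pct [0.05341938 0.05494449 0.05594811]
top 482 [0.52010834 0.04295593 0.054     ]
depth z pct [0.05225813 0.05402499 0.05584792]
[ 0.49751047 -0.25028981  0.014     ]
[0.48236992 0.35546708 0.20070847] 19.2167
```

View pics/end.png

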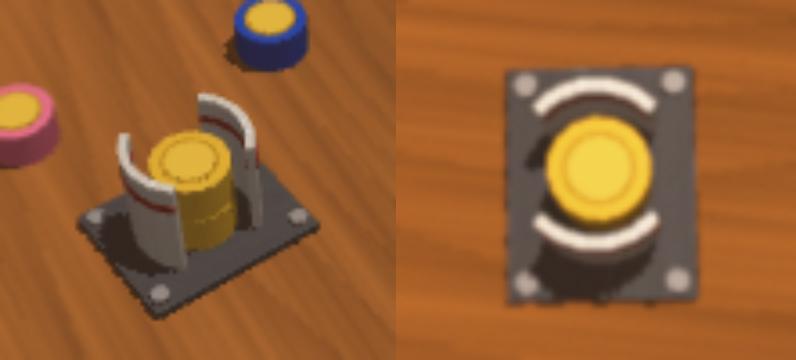

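The stack stands flat and centred in the sleeve, with its top at the red line: side crop (190,160), top crop (600,168). Depth puts the top at 54 mm, as expected. Handing in.

```bash
python3 -c "
from plant import manip
print(manip.job_done())"
```

```text
the job is handed in; nothing more can be done
None
```

Both plain brass discs are stacked flat in the sleeve, and I handed the job in at about 19 s of robot time. The hand-in gives no verdict, so this rests on my own checks.

- **Final checks:** Both cameras put the stack's centre within about 3 mm of the sleeve axis. Depth puts its top at 54–55 mm above the bench; the red line is at 54 mm. The gripper was open and well clear.
- **Grasp and forces:** My first grip on the first disc was too high, so I reopened and gripped lower before lifting. The highest force I read was about 15 N, when setting down the second disc.
- **Other objects:** I never moved near the thin black disc. I didn't re-measure it at the end: the position I printed was only a repeat of its starting pixel. The blue and pink look-alikes were not touched.

No check failed or disagreed.

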